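# Check a sprung hook scale with its check weight

### The job

Check the sprung hook scale with the steel check weight: lift the weight from its cork pad by its tab, hang it by its window in the seat of the hook, and hand the load over so slowly and smoothly that the hook neither drops nor springs up when you let go and is never pushed down towards its stop. Let it hang untouched for two seconds until it is still, then lift it off slowly, without letting the hook snap up, and set it back upright on the middle of its pad without dropping it. Leave the die block, the roll of tape and the jar where they stand.

Things in the scene. Friction and masses are not known exactly. Their poses are not given: they have to be found in the camera images.
- scale: Fixed bench stand of the sprung scale: grey foot, blue column 272 mm high with a white graduated face looking to -x. Origin on the bench plumb below the middle of the hook's seat; its x axis points from the seat to the column. The foot covers x 85 to 195 mm and y -55 to 55 mm; the column, its caps and guide rods cover x 141 to 187 mm, y -35 to 35 mm.
- hook (a joint): Downward travel of the hook carriage in m: 0 unloaded at the upper stop, 0.09 at the lower stop. It slides freely on a spring: 0.3 N starts it, and each further newton lowers it 11.1 mm (90 N/m), lightly damped. The check weight takes it to between 0.022 and 0.071. Move it slowly: above 0.08 m/s counts as a jerk.
- hook_seat (a point): Middle of the hook's seat, moving with it, on top of the round level steel arm (8 mm diameter, along the scale's x axis), 200 mm above the bench unloaded; axes as the scale's. The seat is about 20 mm long: at +x a collar (18 mm diameter, face 11 mm from the middle) closes it, at -x the upturned tip. Beyond the collar the arm runs to the carriage, 129 mm from the middle.
- hook_tip (a point): Top of the hook's upturned tip, which leans outward (-x of the scale): 21 mm from the seat's middle and 12 mm above the seat; the tip's metal ends 25 mm from the middle. The window must pass over it.
- weight: Steel check weight, standing upright: cylinder 52 mm diameter, 40 mm high with a red band, and above it a dark flat bail plate with a window and a grip tab, 146 mm high in all. Mass unknown, 0.24 to 0.68 kg. Origin at the centre of the underside, z up; the bail plate (10 mm thick) has its faces square to x, so the window is looked through along x (the same from either side).
- weight_eye (a point): Top of the weight's window, 92 mm above its underside: apex of an inverted V which centres itself on the hook arm. The window is 40 mm wide (y) and reaches down 52 mm to the cylinder's top. Hung, the apex lies on the hook's seat.
- weight_grip (a point): Grip point in the weight's tab, 128 mm above its underside, 36 mm above the window's top. The tab is 10 mm thick (x), 30 mm wide (y), 96 to 146 mm above the underside; grip it from above across its thickness (closing along x); at this height the fingertips stay clear of the hook's tip.
- pad: Fixed round parking pad for the weight, cork in a dark steel rim, 92 mm diameter, 7 mm high. Origin at the centre of its underside, on the bench; the weight's underside rests 7 mm above it.
- die_a: Loose crimp die block, 36x62x34 mm, brown foot with grey block; bystander. Origin at the centre of its underside.
- tape_black: Loose roll of black tape lying flat, 52 mm diameter, 18 mm high; bystander. Origin at the centre of its underside.
- flux_jar: Loose white jar with a blue cap, 56 mm diameter, 55 mm high; bystander. Origin at the centre of its underside.
Mind the look-alikes: they are no part of the job. Of the things like the weight, leave any that is pink; of the rest the smaller one is meant.

How it is judged (in metres and radians):
On the way:
1. the weight hangs in the hook's seat, touched by nothing else, and has come to rest for 1.5 s (contact force between weight and scale above 1.5 N and contact force between each of the fingers, the arm and weight below 0.05 N and distance between weight_eye and hook_seat below 0.012 m and value of joint hook above 0.018 m and angle between weight's own z axis and vertical below 0.2 rad and velocity of joint hook between -0.01 and 0.01 m/s and linear speed of weight below 0.03 m/s), for 1.5 s.
At the end, for the whole second after the job is handed in: After it has hung at rest and untouched, the weight stands upright (within 0.06 rad) and still on the pad, its centre within 16 mm of the pad's centre, and the empty hook is back at the top of its travel (within 4 mm) (horizontal distance between weight and pad below 0.016 m and z of weight in the frame of pad between 0.004 and 0.01 m and angle between weight's own z axis and vertical below 0.06 rad and linear speed of weight below 0.02 m/s and value of joint hook below 0.004 m).
It fails at once if the hook is jerked, dropped or let snap up: it moves faster than 0.08 m/s (velocity of joint hook above 0.08 m/s or velocity of joint hook below -0.08 m/s).
It fails at once if the hook is pushed down towards its stop: travel beyond 0.082 m (value of joint hook above 0.082 m).
It fails at once if the weight is dropped onto its pad: faster than 0.3 m/s within 13 mm of the cork (horizontal distance between weight and pad below 0.04 m and z of weight in the frame of pad below 0.02 m and linear speed of weight above 0.3 m/s).
It fails at once if the die block, tape or jar is moved by more than 20 mm (distance of any of die_a, tape_black, flux_jar from where it was at the start of the episode above 0.02 m).
It also fails if it takes over 72 s, if anything falls off the work surface, if the arm or the gripper's body presses on something with over 40 N, if the wrist force passes 120 N, or if a joint passes its speed limit or range.

### The arm

A 6-joint arm with a two-finger parallel gripper is mounted at the origin on the work surface; the furniture and walls round the work are solid. World frame = base frame: x ahead of the robot, y to its left, z up, the work surface at z = 0. Lengths are in m, angles in degrees, forces in N, time in s.
With the tool pointing down it reaches from about 0.4 to 0.825 m from the base axis. Payload 7 kg.
Tool frame: the origin (TCP) lies midway between the tips of the shut fingers; the grasp point (between the pads) lies 19 mm behind it; z points along the fingers, y is the line along which they close (so a half turn about z gives the same grasp; the last joint's range is limited). The gripper opens to 88 mm and grips with 3 to 60 N. Pads are 19 mm wide; open, the fingers measure 130 mm over their backs; the gripper's body (78 mm by 193 mm) begins 47 mm behind the grasp point.
Start: joints at [87.095, 20.546, 0.682, 0, -70.136, -16.507], TCP at [0.224, 0.637, 0.227] pointing down, gripper open.
Joint ranges: [-176.03, 176.03], [-82.01, 121.73], [-58.28, 71.71], [-173.87, 95.51], [-174.79, -0.11], [-173.66, 173.66]. Speed limits (degrees/s): [136.94, 136.94, 172.46, 180, 180, 180].

### API

Orientations are given as [roll, pitch, yaw] about the fixed x, y, z axes, in that order (R = Rz(yaw) Ry(pitch) Rx(roll)).
In Python, from plant import ctrl gives the robot as it stands. The module is installed in compiled form; this text tells all that it offers.
- The arm moves only by the tool send_rows, never from a script. Its argument "plan" is a list that holds one entry, the list of rows, each a list of 6 numbers: the shift along the tool's x, y, z in cm, then the turn, a rotation vector about the tool's x, y, z in degrees. A call has 1 to 8 rows; each row is the pose to reach, as a shift and turn from the pose commanded when the call began, along the tool's axes at that moment; what a row does not reach only later rows make up. A row lasts 1/12 s, in which the tool goes at most 41.7 mm and 7.16 degrees, less where a joint would pass 70% of its speed; a pose out of reach is approached as far as the arm can. A call with a gripper value outside its range is refused whole. "fingers" is the opening, from 0 (shut) to 1 (fully open), set as the call begins (left out, the last holds). The fingers move at their own pace and stop on an object; the grip force is fixed at half the most. Time passes only in rows, so rows that repeat a pose let the fingers close. It gives the time, the measured TCP pose, the force, the opening and the grip force at its end, in the units of the state.
- ctrl.get_obs(): the state, without advancing time (a new reading comes with each control period).
- ctrl.snapshot(name): name is "scene" or "top"; returns a dict with "img" (400x640x3 uint8, red, green, blue), "K" (3x3 intrinsics, pixels), "pose" (4x4, takes a point from camera to world coordinates). Camera axes: x right, y down, z forward; pixel columns grow to the right and rows downward; lengths in m; the calibration is good to about 2 mm. A picture is of the moment at which its call begins. There is no depth.
- ctrl.close_job(): hands the job in; it is judged then, once.
The state is a dict: "clock": time; "joint_pos": joint angles; "qvel": joint speeds; "tau": joint torques, N m; "tool_pos": TCP position; "orientation": TCP orientation; "force": force on the tool from outside, world axes, zero at the start; "moment": the same for the moment, N m; "opening": finger opening in m; "gripper_force": force on a finger pad.
Only numpy, scipy, OpenCV 4.12 (cv2) and the standard library are available. Lean on these libraries where they do the work, as an engineer would, in place of code of your own. Each camera call takes 0.05 s, during which the arm holds its last target. There are 200 camera calls.

## Working session

There is one attempt and no reset: what is moved stays moved. The work goes in short steps, Python scripts to look and compute and a tool call to move; the robot and the scene stay as the last step left them, time stands still between calls to the robot, and variables do not carry over. Pictures are saved under pics/ and viewed, at most 12 in all, crops included, and the job is handed in when it is done.

Besides the shell and the picture viewer there is one more tool, called after "Emit:" as name([rows], argument=value, ...), one row to a line, values as JSON. send_rows: Moves the arm, as the interface text tells. Its arguments: {"type":"object","properties":{"plan":{"type":"array","items":{"type":"array","items":{"type":"array","items":{"type":"number"}}}},"fingers":{"type":"number"}},"required":["plan"]}

```bash
mkdir -p pics; ls; python3 - <<'E'
from plant import ctrl
import cv2,pickle,numpy as np
for n in("scene","top"):
    s=ctrl.snapshot(n); pickle.dump(s,open(n+".pkl","wb")); cv2.imwrite(f"pics/{n}0.png",s["img"][:,:,::-1])
    print(n,np.round(s["K"],1).tolist(),np.round(s["pose"],3).tolist())
print(ctrl.get_obs())
E
```

```text
pics
scene [[462.8, 0.0, 315.2], [0.0, 462.8, 197.2], [0.0, 0.0, 1.0]] [[0.506, -0.409, 0.759, -0.349], [-0.862, -0.263, 0.433, -0.588], [0.023, -0.874, -0.486, 0.663], [0.0, 0.0, 0.0, 1.0]]
top [[492.5, 0.0, 320.4], [0.0, 492.5, 198.7], [0.0, 0.0, 1.0]] [[0.028, -0.998, 0.054, 0.41], [-0.999, -0.029, -0.013, -0.123], [0.015, -0.053, -0.998, 1.355], [0.0, 0.0, 0.0, 1.0]]
{'clock': 0.1, 'joint_pos': array([ 8.70948827e+01,  2.05878453e+01,  6.38496910e-01, -1.70884727e-02,
       -7.01353978e+01, -1.65060704e+01]), 'qvel': array([ 0.05482234,  0.03859735,  0.08095231,  0.00207286,  0.0093709 ,
       -0.12865966]), 'tau': array([-3.12265642e-03, -5.84164524e+01,  2.93751258e+01,  7.01561540e+00,
        1.01172575e-02, -5.90204877e-05]), 'tool_pos': array([0.22422633, 0.63620466, 0.22570861]), 'orientation': array([ 1.79914182e+02, -8.67694235e-03, -1.94169997e+01]), 'force': array([-0.30932787, -0.34049339, -0.58158205]), 'moment': array([ 0.00459421, -0.04783176,  0.02003202]), 'gripper_force': 0.0, 'opening': 0.08754940623103696}
```

View pics/scene0.png

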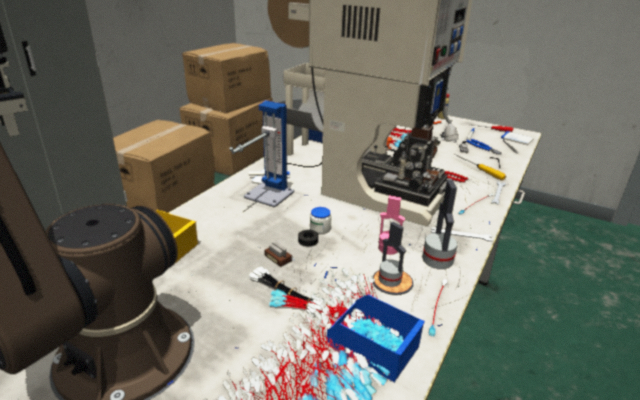

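View pics/top0.png

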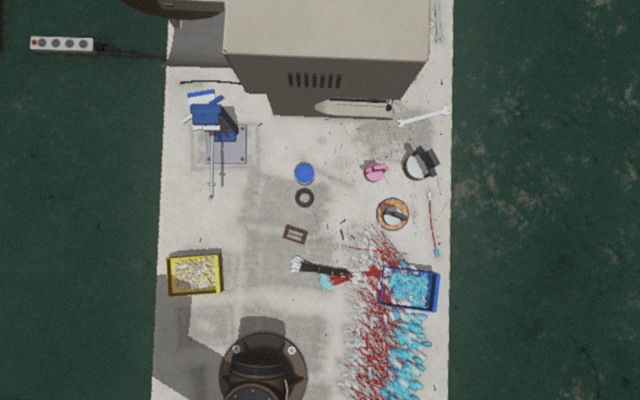

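The scene shows three weight-like things: pink at scene (390,222)/top (375,172), large dark at scene (440,230)/top (418,163), and small dark on the cork pad at scene (393,262)/top (393,214). I choose the small dark one on the pad. The hook arm points to scene (235,149)/top (211,196). Next I check close crops.

```bash
python3 - <<'E'
import cv2,pickle,numpy as np
S=pickle.load(open("scene.pkl","rb"))["img"][:,:,::-1];T=pickle.load(open("top.pkl","rb"))["img"][:,:,::-1]
f=lambda I,x,y:cv2.resize(I[y:y+60,x:x+80],(400,300),interpolation=cv2.INTER_CUBIC)
A=f(S,355,230);B=f(T,355,180);C=f(S,225,95);D=f(T,180,145)
cv2.imwrite("pics/crop.png",np.vstack([np.hstack([A,B]),np.hstack([C,D])]))
E
```

```text
(no output)
```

View pics/crop.png

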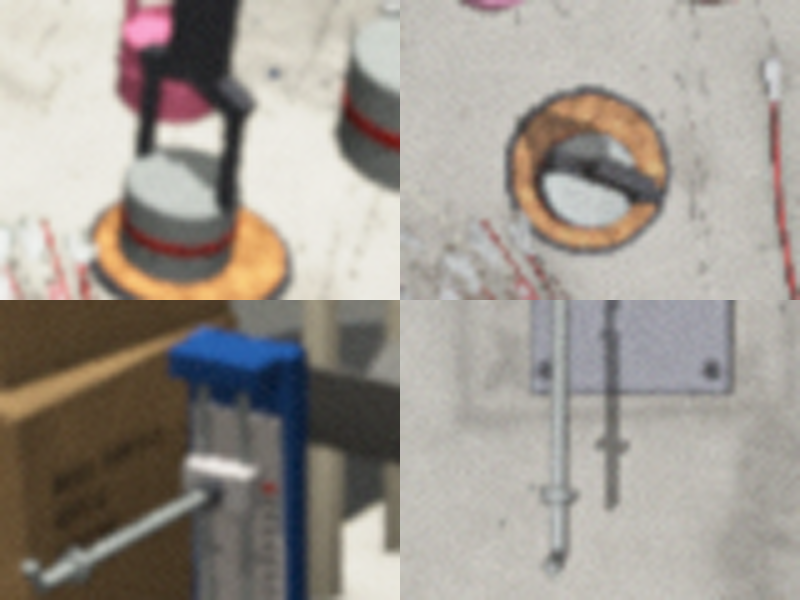

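The crops confirm the small dark weight with a red band on cork (scene ~(390,270), top ~(393,214)). They also show the hook tip at top ~(210.6,198) and the collar at top ~(211.8,184). Next I measure these.

```bash
cat >h.py <<'E'
import cv2,pickle,numpy as np
from scipy.spatial.transform import Rotation as R
def ray(s,u,v):
    d=s["pose"][:3,:3]@np.linalg.solve(s["K"],[u,v,1]); return s["pose"][:3,3],d
def plane(s,u,v,z):
    o,d=ray(s,u,v); return (o+d*(z-o[2])/d[2])[:2]
def proj(s,p):
    q=s["K"]@(s["pose"][:3,:3].T@(np.array(p)-s["pose"][:3,3])); return q[:2]/q[2]
def tri(a,pa,b,pb):
    A=[];B=[]
    for s,p in((a,pa),(b,pb)):
        o,d=ray(s,*p); d=d/np.linalg.norm(d); P=np.eye(3)-np.outer(d,d); A.append(P);B.append(P@o)
    return np.linalg.lstsq(np.vstack(A),np.hstack(B),rcond=None)[0]
E
python3 - <<'E'
from h import *
S=pickle.load(open("scene.pkl","rb"));T=pickle.load(open("top.pkl","rb"))
# pad: cork mask hull
for s,n,roi in((T,"top",(365,190,60,50)),(S,"scene",(360,250,65,55))):
    x,y,w,h=roi; hsv=cv2.cvtColor(s["img"],cv2.COLOR_RGB2HSV)[y:y+h,x:x+w]
    m=((hsv[...,0]>8)&(hsv[...,0]<22)&(hsv[...,1]>90)&(hsv[...,2]>90)).astype(np.uint8)
    m=cv2.morphologyEx(m,cv2.MORPH_OPEN,np.ones((2,2)))
    ys,xs=np.nonzero(m); P=np.array([plane(s,a+x,b+y,.007) for a,b in zip(xs,ys)],np.float32)
    (c,r)=cv2.minEnclosingCircle(P); print(n,"pad",c,r)
# red band lower rim scene; top grey disc
x,y=375,195
hsv=cv2.cvtColor(T["img"],cv2.COLOR_RGB2HSV)[y:y+40,x:x+40]
m=(hsv[...,1]<45)&(hsv[...,2]>110); m[:,35:]=0
P=[plane(T,a+x,b+y,.047) for b,a in zip(*np.nonzero(m))]
P=np.array(P,np.float32);c0=np.median(P,0);P=P[np.linalg.norm(P-c0,axis=1)<.04]
print("weight disc",cv2.minEnclosingCircle(P),len(P))
# hook arm axis rows in top
g=T["img"].astype(int).sum(2)/3
for v in range(146,200,3):
    row=g[v,203:222]; print(v,row.astype(int).tolist())
for n,uv,z in(("tip",(210.6,198),.212),("collar",(211.8,184),.196),("arm",(212.4,146),.196)): print(n,plane(T,*uv,z))
f=lambda s,x,y:cv2.resize(s["img"][y:y+36,x:x+48,::-1],(400,300),interpolation=cv2.INTER_LANCZOS4)
q=lambda s,x,y,w,h:cv2.resize(s["img"][y:y+h,x:x+w,::-1],(400,600),interpolation=cv2.INTER_CUBIC)
a=np.hstack([q(S,370,215,50,75),np.vstack([f(T,370,195),f(T,190,168)])])
cv2.imwrite("pics/crop2.png",np.clip(a*1.5,0,255))
E
```

```text
top pad (0.44442883133888245, -0.3413850963115692) 0.04147961735725403
scene pad (0.44237416982650757, -0.3413994610309601) 0.042447078973054886
weight disc ((0.42681729793548584, -0.3334299325942993), 0.039163198322057724) 306
146 [180, 176, 173, 147, 154, 158, 152, 148, 172, 169, 140, 153, 157, 159, 166, 159, 162, 147, 109]
149 [177, 179, 172, 151, 159, 159, 155, 146, 171, 165, 138, 151, 163, 155, 160, 166, 165, 152, 114]
152 [161, 171, 163, 149, 157, 161, 161, 152, 172, 159, 131, 153, 161, 161, 161, 163, 150, 122, 99]
155 [161, 165, 169, 152, 161, 160, 154, 152, 174, 159, 137, 155, 163, 160, 159, 158, 159, 149, 113]
158 [159, 162, 164, 141, 132, 106, 94, 128, 173, 161, 136, 155, 158, 160, 161, 162, 158, 147, 112]
161 [158, 162, 163, 150, 162, 147, 142, 151, 174, 157, 129, 152, 163, 160, 164, 165, 159, 147, 112]
164 [176, 176, 173, 164, 164, 156, 152, 155, 174, 159, 128, 155, 169, 168, 164, 170, 166, 157, 112]
167 [171, 168, 169, 172, 170, 166, 161, 161, 177, 159, 133, 158, 163, 168, 163, 164, 163, 160, 117]
170 [171, 178, 177, 177, 178, 175, 176, 162, 179, 154, 137, 172, 173, 174,
[... 430 characters left out ...]
[183, 181, 186, 189, 178, 158, 146, 159, 165, 141, 117, 140, 176, 192, 194, 190, 190, 176, 134]
188 [187, 184, 182, 184, 187, 188, 181, 175, 192, 159, 146, 182, 194, 193, 193, 190, 191, 194, 188]
191 [190, 192, 189, 186, 191, 189, 183, 171, 191, 154, 143, 181, 193, 194, 191, 194, 187, 188, 189]
194 [191, 189, 189, 188, 191, 194, 183, 163, 164, 142, 141, 181, 193, 192, 192, 194, 187, 186, 188]
197 [190, 189, 192, 190, 186, 170, 147, 133, 112, 120, 176, 193, 192, 189, 196, 187, 193, 187, 186]
tip [0.46608492 0.11661891]
collar [0.49992346 0.11847133]
arm [0.58998492 0.12064107][ WARN:0@0.781] global loadsave.cpp:1063 imwrite_ Unsupported depth image for selected encoder is fallbacked to CV_8U.
```

View pics/crop2.png

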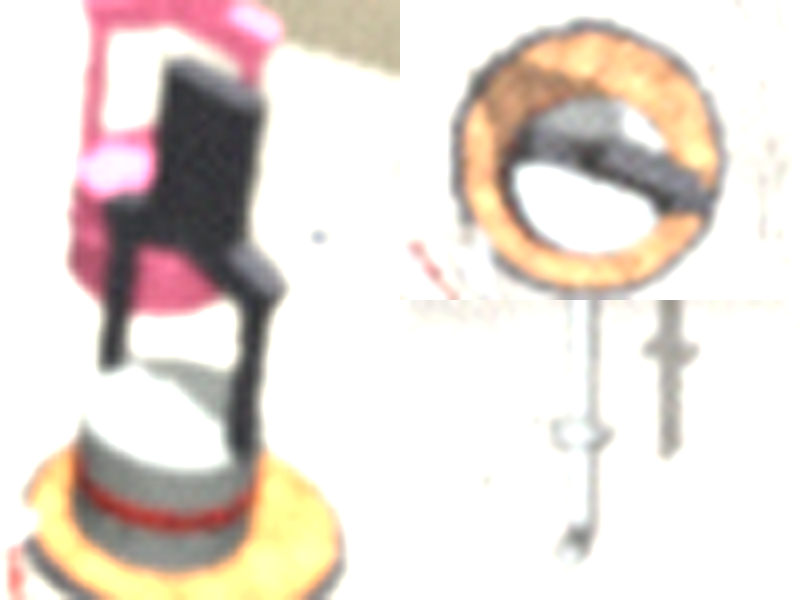

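The crop shows the tab's top edge in scene from ~(392.5,222.8) to (402.5,227.3), and in top from ~(395.2,213.5) to (407,218.5). The hook arm is at column 211.8, with the tip at (210.6,197.5).

```bash
python3 - <<'E'
from h import *
S=pickle.load(open("scene.pkl","rb"));T=pickle.load(open("top.pkl","rb"))
a,b=plane(S,392.5,222.75,.153),plane(S,402.5,227.25,.153); d=b-a
print("tab scene",a,b,(a+b)/2,np.linalg.norm(d),np.degrees(np.arctan2(d[1],d[0])))
a,b=plane(T,396.5,214,.153),plane(T,407,218.5,.153); d=b-a
print("tab top",a,b,(a+b)/2,np.linalg.norm(d),np.degrees(np.arctan2(d[1],d[0])))
print("tip tri",tri(T,(210.6,197.8),S,(231.6,148.6)))
a,b=plane(T,211.8,146,.196),plane(T,211.8,193,.196);d=a-b
print("arm",a,b,np.degrees(np.arctan2(d[1],d[0])))
# scene: projected arm
for x in (.47,.49,.5,.55,.6): print(x,proj(S,[x,.1195,.196]),proj(T,[x,.1195,.196]))
for x,y in((.4443,-.3414),):
  for z in(.007,.047,.153): print(z,proj(S,[x,y,z]),proj(T,[x,y,z]))
# foot mask in top
hsv=cv2.cvtColor(T["img"],cv2.COLOR_RGB2HSV)[120:175,195:255]
m=((hsv[...,0]>110)&(hsv[...,0]<135)&(hsv[...,1]>20)&(hsv[...,1]<70)&(hsv[...,2]>110)).astype(np.uint8)
m=cv2.morphologyEx(m,cv2.MORPH_OPEN,np.ones((3,3)))
P=np.array([plane(T,x+195,y+120,.01) for y,x in zip(*np.nonzero(m))],np.float32);print(len(P),P.min(0),P.max(0),cv2.minAreaRect(P))
ys,xs=np.nonzero(m)
for v in range(148,166,3):
    w=xs[ys+120==v]+195
    if len(w): print(v,w.min(),w.max())
E
```

```text
tab scene [ 0.44153041 -0.32341993] [ 0.43637888 -0.34743041] [ 0.43895465 -0.33542517] 0.02455689974005114 -102.10941663139621
tab top [ 0.44286786 -0.32579778] [ 0.432595   -0.35175219] [ 0.43773143 -0.33877498] 0.027913490522288423 -111.59385007312888
tip tri [0.46636441 0.11833237 0.20676759]
arm [0.5899419  0.12205409] [0.47871161 0.11762709] 2.2791913462103053
0.47 [232.75019046 152.03809469] [210.85340792 196.67408986]
0.49 [237.82590263 149.39000663] [211.19343767 188.19065827]
0.5 [240.31465993 148.0915783 ] [211.36321634 183.95483573]
0.55 [252.29199768 141.84279113] [212.20975627 162.8344378 ]
0.6 [263.54372775 135.97256621] [213.0523938  141.81140159]
0.007 [393.70458263 280.21883061] [393.19061807 214.8204864 ]
0.047 [395.63701269 265.7705359 ] [395.62862616 214.51206837]
0.153 [401.1375966  224.64405009] [402.8708223  213.59590084]Traceback (most recent call last):
  File "<stdin>", line 18, in <module>
    return umr_minimum(a, axis, None, out, keepdims, initial, where)
ValueError: zero-size array to reduction operation minimum which has no identity
```

```bash
cat >>h.py <<'E'
def legs(p,y,wps):
    "relative tool-frame cm shifts and z turn for tool-down poses"
    for q,yy in wps:
        Rm=R.from_euler("xyz",[180,0,y],degrees=True)
        print(np.round(Rm.inv().apply(np.array(q)-p)*100,2).tolist(),"turn z",y-yy, "rows",round(np.linalg.norm(np.array(q)-p)/.0417,1))
        p,y=np.array(q),yy
E
python3 -c "
from h import *
legs(np.array([.224,.637,.227]),-19.4,[((.33,.40,.30),-48.4),((.46,.12,.34),-77.4),((.46,-.16,.34),-108),((.438,-.337,.25),-108)])"
```

```text
[17.87, 18.83, -7.3] turn z 29.0 rows 6.5
[29.57, 8.87, -4.0] turn z 29.000000000000007 rows 7.5
[27.33, 6.11, 0.0] turn z 30.599999999999994 rows 6.7
[17.51, -3.38, 9.0] turn z 0 rows 4.8
```

Emit:
send_rows([
  [[4,4.2,-1.5,0,0,6],[9,9.4,-3.6,0,0,14],[13.5,14.1,-5.5,0,0,21],[17.9,18.8,-7.3,0,0,27],[17.9,18.8,-7.3,0,0,29],[17.9,18.8,-7.3,0,0,29],[17.9,18.8,-7.3,0,0,29],[17.9,18.8,-7.3,0,0,29]],
], fingers=0.7)

```text
clock: 0.77
tool_pos: [0.332, 0.3968, 0.3017]
orientation: [-179.8, 0.1, -48.6]
force: [0.7, -0.2, -0.8]
opening: 0.0611
gripper_force: 0.0
```

Emit:
send_rows([
  [[29.6,8.9,-4,0,0,29],[29.6,8.9,-4,0,0,29],[29.6,8.9,-4,0,0,29],[29.6,8.9,-4,0,0,29],[29.6,8.9,-4,0,0,29],[29.6,8.9,-4,0,0,29],[29.6,8.9,-4,0,0,29],[29.6,8.9,-4,0,0,29]],
])

```text
clock: 1.43
tool_pos: [0.4615, 0.1165, 0.34]
orientation: [-180.0, -0.0, -77.5]
force: [-0.2, 1.1, -0.1]
opening: 0.0612
gripper_force: 0.0
```

Emit:
send_rows([
  [[27.3,6.1,0,0,0,30.6],[27.3,6.1,0,0,0,30.6],[27.3,6.1,0,0,0,30.6],[27.3,6.1,0,0,0,30.6],[27.3,6.1,0,0,0,30.6],[27.3,6.1,0,0,0,30.6],[27.3,6.1,0,0,0,30.6],[27.3,6.1,0,0,0,30.6]],
])

```text
clock: 2.1
tool_pos: [0.4601, -0.1642, 0.3387]
orientation: [179.9, -0.1, -108.2]
force: [-0.1, 0.8, 0.4]
opening: 0.0611
gripper_force: 0.0
```

Emit:
send_rows([
  [[4,-0.8,2,0,0,0],[8,-1.5,4,0,0,0],[12,-2.3,6,0,0,0],[15,-2.9,8,0,0,0],[17.5,-3.4,9,0,0,0],[17.5,-3.4,9,0,0,0],[17.5,-3.4,9,0,0,0]],
])

```text
clock: 2.68
tool_pos: [0.438, -0.3381, 0.2475]
orientation: [179.8, 0.0, -108.2]
force: [-0.5, 0.6, 0.4]
opening: 0.0613
gripper_force: 0.0
```

```bash
python3 - <<'E'
from plant import ctrl
from h import *
s=ctrl.snapshot("scene"); t=ctrl.snapshot("top")
pickle.dump(s,open("s1.pkl","wb"));pickle.dump(t,open("t1.pkl","wb"))
print(ctrl.get_obs()["tool_pos"],proj(s,[.438,-.338,.2475]),proj(s,[.438,-.338,.153]),proj(s,[.438,-.338,.099]))
a=s["img"][160:295,340:440,::-1]; cv2.imwrite("pics/c3.png",np.clip(cv2.resize(a,(440,594),interpolation=cv2.INTER_CUBIC)*1.4,0,255).astype(np.uint8))
E
```

```text
[ 0.43914817 -0.33695376  0.24947167] [403.77723878 184.86771346] [398.46441378 225.55535349] [395.65207996 247.0932785 ]
```

View pics/c3.png

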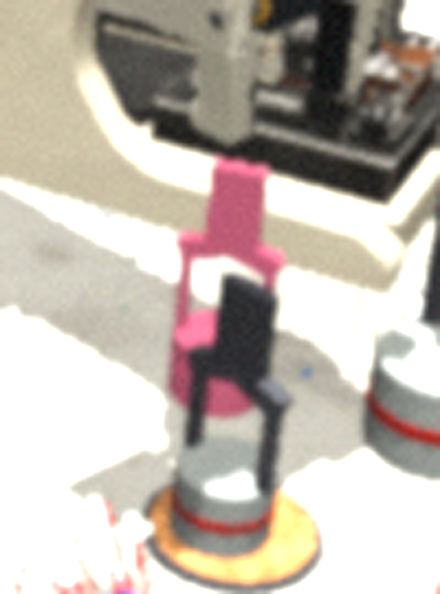

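The picture shows the fingers poised at crop (225,140) and (335,145), over the tab, whose top is at ~(248,288), px (396.4,225.5). The feet of the legs are at ~px (384.2,260.3) and (400.8,271). I use the legs to check the yaw.

```bash
python3 - <<'E'
from h import *
s=pickle.load(open("s1.pkl","rb"));t=pickle.load(open("t1.pkl","rb"))
a,b=plane(s,384.2,260.3,.047),plane(s,400.8,271,.047);d=a-b
print("legs",a,b,(a+b)/2,np.linalg.norm(d),np.degrees(np.arctan2(d[1],d[0]))-90)
g=cv2.cvtColor(s["img"],cv2.COLOR_RGB2GRAY)
hs=cv2.cvtColor(s["img"],cv2.COLOR_RGB2HSV)
for v in range(221,262,3):
    r=np.nonzero((hs[v,378:410,2]<75))[0]+378; print(v,r.min() if len(r) else 0,r.max() if len(r) else 0, end='; ')
# predicted silhouette for hypotheses
for c in((.438,-.337),(.437,-.3355)):
  for y in(-14,-18,-22):
    Rm=R.from_euler("z",y,degrees=True)
    q=lambda x,yy,z:np.round(proj(s,Rm.apply([x,yy,0])+[c[0],c[1],z]),1).tolist()
    print(c,y,"top back/front corners",[q(x,yy,.153) for x in(-.005,.005) for yy in(-.015,.015)],"feet",q(-.005,.0225,.047),q(-.005,-.0225,.047))
E
```

```text
legs [ 0.44930909 -0.31239376] [ 0.43303371 -0.35770931] [ 0.4411714  -0.33505154] 0.048149639836967455 -19.756094036752174
221 0 0; 224 391 396; 227 391 401; 230 390 401; 233 390 401; 236 390 401; 239 385 401; 242 383 400; 245 384 400; 248 383 399; 251 383 402; 254 383 403; 257 382 402; 260 382 402; (0.438, -0.337) -14 top back/front corners [[402.6, 229.2], [390.6, 223.5], [405.5, 227.4], [393.5, 221.7]] feet [382.9, 263.0] [399.8, 272.3]
(0.438, -0.337) -18 top back/front corners [[402.2, 229.3], [390.8, 223.2], [405.3, 227.6], [393.9, 221.6]] feet [383.3, 262.7] [399.3, 272.5]
(0.438, -0.337) -22 top back/front corners [[401.7, 229.4], [391.0, 223.0], [405.1, 227.9], [394.4, 221.5]] feet [383.6, 262.3] [398.7, 272.7]
(0.437, -0.3355) -14 top back/front corners [[401.8, 229.2], [389.8, 223.5], [404.6, 227.4], [392.7, 221.7]] feet [382.1, 263.0] [399.0, 272.3]
(0.437, -0.3355) -18 top back/front corners [[401.3, 229.3], [390.0, 223.2], [404.4, 227.6], [393.1, 221.6]] feet [382.5, 262.7] [398.4, 272.6]
(0.437, -0.3355) -22 top back/front corners [[400.8, 229.4], [390.2, 223.0], [404.2, 227.9], [393.6, 221.5]] feet [382.8, 262.3] [397.8, 272.8]
```

Emit:
send_rows([
  [[0,0,3,0,0,0],[0,0,6,0,0,0],[0,0,9,0,0,0],[0,0,11,0,0,0],[0,0,12.5,0,0,0],[0,0,13.4,0,0,0],[0,0,13.4,0,0,0],[0,0,13.4,0,0,0]],
])

```text
clock: 3.45
tool_pos: [0.4397, -0.3368, 0.1164]
orientation: [-180.0, -0.0, -107.9]
force: [0.3, -0.2, -0.0]
opening: 0.0614
gripper_force: 0.0
```

Emit:
send_rows([
  [[0,0,0,0,0,0],[0,0,0,0,0,0],[0,0,0,0,0,0],[0,0,0,0,0,0]],
], fingers=0.22)

```text
clock: 3.78
tool_pos: [0.4392, -0.3375, 0.1164]
orientation: [-179.9, -0.0, -108.0]
force: [0.8, 1.0, -0.7]
opening: 0.0406
gripper_force: 0.0
```

Emit:
send_rows([
  [[0,0,0,0,0,0],[0,0,0,0,0,0],[0,0,0,0,0,0],[0,0,0,0,0,0],[0,0,0,0,0,0],[0,0,0,0,0,0]],
], fingers=0.0)

```text
clock: 4.28
tool_pos: [0.4387, -0.3373, 0.1155]
orientation: [180.0, 0.0, -108.0]
force: [-0.5, -0.3, -0.1]
opening: 0.0098
gripper_force: 30.0
```

Emit:
send_rows([
  [[0,0,-0.3,0,0,0],[0,0,-0.8,0,0,0],[0,0,-1.5,0,0,0],[0,0,-2.5,0,0,0],[0,0,-4,0,0,0],[0,0,-6,0,0,0],[0,0,-8,0,0,0],[0,0,-10,0,0,0]],
])

```text
clock: 4.95
tool_pos: [0.4385, -0.3372, 0.2172]
orientation: [-180.0, 0.0, -108.0]
force: [0.6, -0.6, -7.7]
opening: 0.0096
gripper_force: 30.0
```

Emit:
send_rows([
  [[0,0,-2,0,0,0],[0,0,-4,0,0,0],[0,0,-6,0,0,0],[0,0,-7.5,0,0,0],[0,0,-8.5,0,0,0],[0,0,-9,0,0,0],[0,0,-9,0,0,0],[0,0,-9,0,0,0]],
])

```text
clock: 5.62
tool_pos: [0.4384, -0.337, 0.3049]
orientation: [180.0, 0.0, -108.0]
force: [-0.3, -0.3, -6.7]
opening: 0.01
gripper_force: 30.0
```

```bash
python3 - <<'E'
from plant import ctrl
from h import *
F=[];W=[]
for i in range(6):
    s=ctrl.snapshot("scene" if i%2==0 else "top"); o=ctrl.get_obs(); F.append(o["force"]);W.append(o["tool_pos"])
    if i==4: sc=s
    if i==5: t=s
pickle.dump(sc,open("s2.pkl","wb"));pickle.dump(t,open("t2.pkl","wb"))
print(np.mean(F,0),np.std(F,0),np.mean(W,0),o["orientation"],o["opening"],o["clock"])
p=np.mean(W,0); pt=p+[0,0,.018]; print(proj(sc,pt),proj(sc,p+[0,0,-.109]),proj(sc,p+[0,0,-.109+.04]))
u,v=proj(sc,p+[0,0,-.05]).astype(int)
a=sc["img"][v-70:v+65,u-50:u+50,::-1]; print(u-50,v-70)
b=t["img"][160:220,180:260,::-1]
a=cv2.resize(a,(440,594),interpolation=cv2.INTER_CUBIC)
cv2.imwrite("pics/c4.png",np.clip(a*1.4,0,255).astype(np.uint8))
E
```

```text
[ 0.23348155  0.06124977 -6.41990981] [0.4854976  0.44635319 0.50469478] [ 0.43838536 -0.33708983  0.30450232] [ 1.79927681e+02  4.00847296e-03 -1.08014554e+02] 0.010202406178210437 5.9167
[408.00601976 149.34888751] [400.43384812 207.54655733] [402.70850279 190.06417478]
353 111
```

View pics/c4.png

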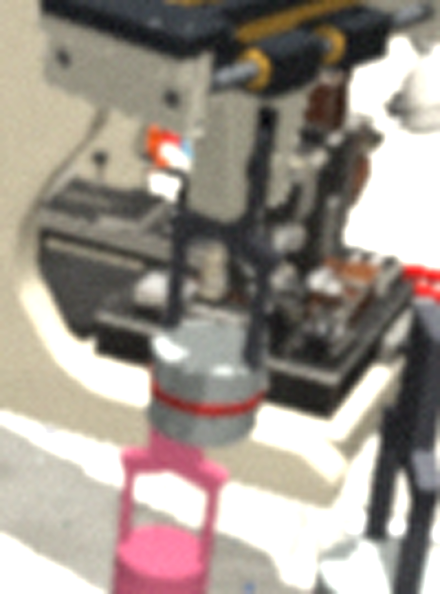

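The weight hangs upright in the grip: cylinder centre at px ~(400.5,200), as predicted under the TCP. It reads about 6.4–6.7 N, so I expect a hook travel of about 0.068 m. Next I carry it to in front of the hook.

```bash
python3 -c "
from h import *
legs(np.array([.438,-.337,.305]),-108,[((.428,-.11,.305),-98),((.415,.118,.305),-87.7),((.415,.118,.242),-87.7)])"
```

```text
[-21.28, 7.97, 0.0] turn z -10 rows 5.4
[-22.4, 4.46, 0.0] turn z -10.299999999999997 rows 5.5
[0.0, -0.0, 6.3] turn z 0.0 rows 1.5
```

Emit:
send_rows([
  [[-0.8,0.3,0,0,0,-0.5],[-2.4,0.9,0,0,0,-1.5],[-4.8,1.8,0,0,0,-2.5],[-8,3,0,0,0,-4],[-11.3,4.2,0,0,0,-5.5],[-14.6,5.5,0,0,0,-7],[-17.9,6.7,0,0,0,-8.5],[-21.3,8,0,0,0,-10]],
])

```text
clock: 6.58
tool_pos: [0.4279, -0.1084, 0.3056]
orientation: [-180.0, 0.0, -97.9]
force: [2.3, 1.0, -6.6]
opening: 0.0099
gripper_force: 30.0
```

Emit:
send_rows([
  [[-3.4,0.7,0,0,0,-1.5],[-6.8,1.4,0,0,0,-3],[-10.2,2,0,0,0,-4.6],[-13.6,2.7,0,0,0,-6.2],[-17,3.4,0,0,0,-7.8],[-19.6,3.9,0,0,0,-9],[-21.4,4.3,0,0,0,-9.8],[-22.4,4.5,0,0,0,-10.3]],
])

```text
clock: 7.25
tool_pos: [0.4147, 0.1203, 0.3056]
orientation: [-180.0, 0.0, -87.5]
force: [-0.2, 0.3, -6.8]
opening: 0.0099
gripper_force: 30.0
```

Emit:
send_rows([
  [[0,0,0.5,0,0,0],[0,0,1.5,0,0,0],[0,0,3,0,0,0],[0,0,4.5,0,0,0],[0,0,5.6,0,0,0],[0,0,6.3,0,0,0],[0,0,6.3,0,0,0],[0,0,6.3,0,0,0]],
])

```text
clock: 7.92
tool_pos: [0.4152, 0.1173, 0.2424]
orientation: [180.0, -0.0, -87.8]
force: [0.4, 0.1, -6.1]
opening: 0.0096
gripper_force: 30.0
```

```bash
python3 - <<'E'
from plant import ctrl
from h import *
F=[];W=[];
for i in range(2):
    sc=ctrl.snapshot("scene"); o=ctrl.get_obs(); F.append(o["force"]);W.append(o["tool_pos"])
t=ctrl.snapshot("top")
pickle.dump(sc,open("s3.pkl","wb"));pickle.dump(t,open("t3.pkl","wb"))
print(np.mean(F,0),np.mean(W,0),o["orientation"],o["opening"],o["clock"])
a=cv2.resize(sc["img"][100:190,190:250,::-1],(400,600),interpolation=cv2.INTER_CUBIC)
b=cv2.resize(t["img"][160:235,185:235,::-1],(400,600),interpolation=cv2.INTER_CUBIC)
cv2.imwrite("pics/c5.png",np.clip(np.hstack([a,b])*1.3,0,255).astype(np.uint8))
E
```

```text
[-0.11059434  0.31372624 -5.35338488] [0.415664   0.11783039 0.2431351 ] [-1.79933226e+02  2.67253733e-02 -8.77364633e+01] 0.01000466311238968 8.0167
```

View pics/c5.png

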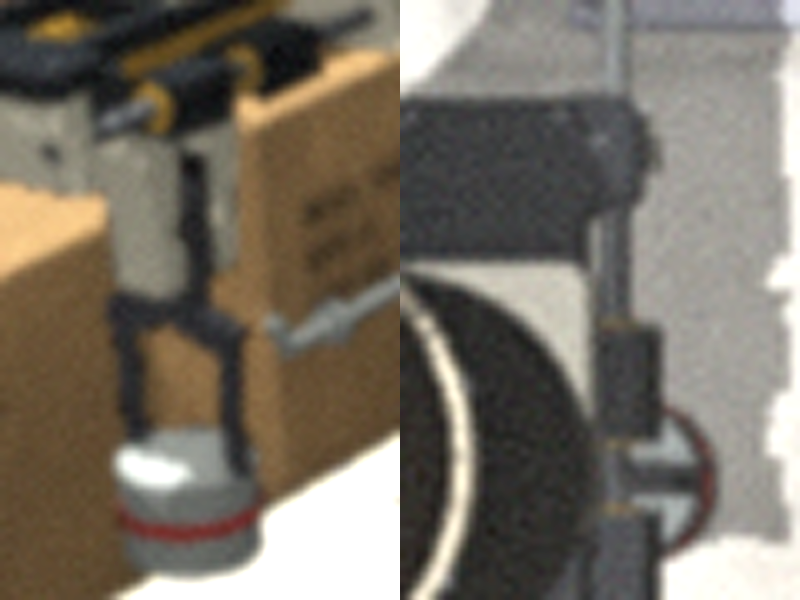

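The scene crop shows the window facing the hook: tip at px ~(231.2,148.3), collar ~(240.2,148.8), and bail bridge ~(217,147). I pass the window over the tip slowly, then check.

Emit:
send_rows([
  [[0,-0.5,0,0,0,0],[0.1,-1.5,0,0,0,0],[0.1,-2.6,0,0,0,0],[0.2,-3.7,0,0,0,0],[0.2,-4.8,0,0,0,0],[0.2,-5.9,0,0,0,0],[0.3,-6.7,0,0,0,0],[0.3,-7.1,0,0,0,0]],
])

```text
clock: 8.73
tool_pos: [0.4877, 0.1178, 0.242]
orientation: [180.0, -0.0, -87.8]
force: [-1.1, 0.7, -5.9]
opening: 0.0102
gripper_force: 30.0
```

```bash
python3 - <<'E'
from plant import ctrl
from h import *
F=[];W=[];
for i in range(6):
    sc=ctrl.snapshot("scene"); o=ctrl.get_obs(); F.append(o["force"]);W.append(o["tool_pos"])
pickle.dump(sc,open("s4.pkl","wb"))
p=np.mean(W,0)
print(np.mean(F,0),p,o["orientation"],o["opening"],o["clock"])
print("eye",proj(sc,p+[0,0,-.0165]),"hook seat",proj(sc,[.4872,.118,.2]),"collar",proj(sc,[.5,.1185,.196]),"tip",proj(sc,[.4662,.117,.212]))
a=cv2.resize(sc["img"][100:190,200:270,::-1],(466,600),interpolation=cv2.INTER_CUBIC)
cv2.imwrite("pics/c6.png",np.clip(a*1.3,0,255).astype(np.uint8))
E
```

```text
[-0.23221103  0.08938709 -6.4738168 ] [0.48644527 0.11775556 0.24228376] [ 1.79992469e+02  3.84647738e-03 -8.77042872e+01] 0.009881346607230942 9.0333
eye [236.77665303 138.95917781] hook seat [237.4994112  148.41959965] collar [240.62604494 148.1770034 ] tip [232.1449729  146.80876385]
```

View pics/c6.png

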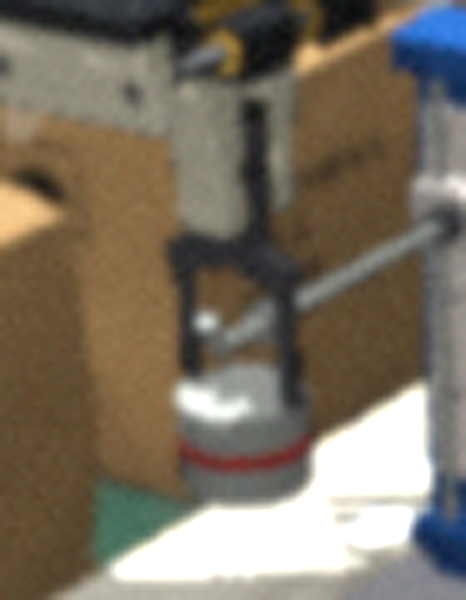

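The tip shows inside the window at px ~(230.8,148), so the plate is over the seat. I lower onto the seat slowly.

Emit:
send_rows([
  [[0,0,0.2,0,0,0],[0,0,0.5,0,0,0],[0,0,0.9,0,0,0],[0,0,1.2,0,0,0],[0,0,1.5,0,0,0],[0,0,1.7,0,0,0],[0,0,1.8,0,0,0],[0,0,1.9,0,0,0]],
])

```text
clock: 9.7
tool_pos: [0.4863, 0.1179, 0.2234]
orientation: [180.0, -0.0, -87.7]
force: [0.3, -0.0, -5.8]
opening: 0.0098
gripper_force: 30.0
```

Emit:
send_rows([
  [[0,0,0.1,0,0,0],[0,0,0.2,0,0,0],[0,0,0.3,0,0,0],[0,0,0.4,0,0,0],[0,0,0.5,0,0,0],[0,0,0.6,0,0,0],[0,0,0.7,0,0,0],[0,0,0.8,0,0,0]],
])

```text
clock: 10.37
tool_pos: [0.4863, 0.1179, 0.2155]
orientation: [-180.0, 0.0, -87.7]
force: [-0.5, 0.7, -5.2]
opening: 0.0097
gripper_force: 30.0
```

Emit:
send_rows([
  [[0,0,0.1,0,0,0],[0,0,0.2,0,0,0],[0,0,0.3,0,0,0],[0,0,0.4,0,0,0],[0,0,0.5,0,0,0],[0,0,0.7,0,0,0],[0,0,0.9,0,0,0],[0,0,1.1,0,0,0]],
])

```text
clock: 11.03
tool_pos: [0.4864, 0.1179, 0.2044]
orientation: [-180.0, 0.0, -87.7]
force: [-0.5, -0.4, -5.5]
opening: 0.0096
gripper_force: 30.0
```

Emit:
send_rows([
  [[0,0,0.2,0,0,0],[0,0,0.4,0,0,0],[0,0,0.6,0,0,0],[0,0,0.8,0,0,0],[0,0,1.0,0,0,0],[0,0,1.2,0,0,0],[0,0,1.3,0,0,0],[0,0,1.4,0,0,0]],
])

```text
clock: 11.7
tool_pos: [0.4864, 0.1179, 0.1905]
orientation: [-180.0, -0.0, -87.7]
force: [0.7, 0.1, -3.1]
opening: 0.0102
gripper_force: 30.0
```

```bash
cat >obs.py <<'E'
from plant import ctrl
from h import *
F=[];W=[]
for i in range(8):
    sc=ctrl.snapshot("scene"); o=ctrl.get_obs(); F.append(o["force"]);W.append(o["tool_pos"])
pickle.dump(sc,open("cur.pkl","wb"))
print(np.mean(F,0),np.mean(W,0),o["orientation"],o["opening"],o["clock"])
# carriage white block: rows at its column
g=sc["img"].astype(int)
print("white rows",[(v,int(g[v,262:277].mean())) for v in range(120,175,1)])
E
python3 obs.py; python3 - <<'E'
from h import *
g=pickle.load(open("s4.pkl","rb"))["img"].astype(int)
print("ref",[(v,int(g[v,262:277].mean())) for v in range(120,175,1)])
E
```

```text
[ 0.05043647 -0.38153012 -3.44005507] [0.48636161 0.11789894 0.19061031] [-1.79990853e+02  2.92950920e-03 -8.77084985e+01] 0.009630768326003342 12.1
white rows [(120, 98), (121, 95), (122, 97), (123, 98), (124, 100), (125, 99), (126, 100), (127, 100), (128, 100), (129, 99), (130, 97), (131, 94), (132, 94), (133, 97), (134, 103), (135, 128), (136, 161), (137, 178), (138, 174), (139, 147), (140, 111), (141, 90), (142, 85), (143, 89), (144, 90), (145, 90), (146, 92), (147, 93), (148, 93), (149, 92), (150, 92), (151, 93), (152, 92), (153, 93), (154, 93), (155, 93), (156, 96), (157, 103), (158, 110), (159, 115), (160, 117), (161, 119), (162, 120), (163, 121), (164, 121), (165, 121), (166, 121), (167, 120), (168, 122), (169, 126), (170, 126), (171, 118), (172, 106), (173, 91), (174, 77)]
ref [(120, 95), (121, 94), (122, 95), (123, 97), (124, 97), (125, 102), (126, 121), (127, 148), (128, 164), (129, 155), (130, 125), (131, 96), (132, 84), (133, 86), (134, 88), (135, 88), (136, 88), (137, 90), (138, 90), (139, 92), (140, 93), (141, 92), (142, 93), (143, 90), (144, 89), (145, 89), (146, 90), (147, 90), (148, 91), (149, 92), (150, 92), (151, 93), (152, 93), (153, 94), (154, 95), (155, 93), (156, 97), (157, 104), (158, 111), (159, 115), (160, 116), (161, 116), (162, 118), (163, 119), (164, 118), (165, 117), (166, 117), (167, 116), (168, 119), (169, 124), (170, 124), (171, 118), (172, 105), (173, 90), (174, 75)]
```

Carriage and force agree: about 26 mm of travel with about 3.3 N still on the fingers. I continue.

Emit:
send_rows([
  [[0,0,0.1,0,0,0],[0,0,0.3,0,0,0],[0,0,0.5,0,0,0],[0,0,0.7,0,0,0],[0,0,0.9,0,0,0],[0,0,1.1,0,0,0],[0,0,1.3,0,0,0],[0,0,1.5,0,0,0]],
])

```text
clock: 12.77
tool_pos: [0.4864, 0.1179, 0.1754]
orientation: [-180.0, -0.0, -87.7]
force: [-0.5, -1.1, -1.7]
opening: 0.0098
gripper_force: 30.0
```

Emit:
send_rows([
  [[0,0,0.2,0,0,0],[0,0,0.4,0,0,0],[0,0,0.6,0,0,0],[0,0,0.8,0,0,0],[0,0,1.0,0,0,0],[0,0,1.2,0,0,0],[0,0,1.4,0,0,0],[0,0,1.5,0,0,0]],
])

```text
clock: 13.43
tool_pos: [0.4863, 0.1179, 0.1604]
orientation: [-180.0, -0.0, -87.7]
force: [-0.7, -1.0, 0.1]
opening: 0.0097
gripper_force: 30.0
```

```bash
python3 obs.py | sed 's/(1[0-4].*(15[0-9].*//' ; python3 - <<'E'
from h import *
s=pickle.load(open("cur.pkl","rb"));g=s["img"].astype(float)[:,262:277].mean((1,2))
v=np.arange(135,160);w=np.clip(g[135:160]-110,0,None);k=w.argmax();q=slice(max(k-3,0),k+4);print("v",(w[q]*v[q]).sum()/w[q].sum())
for z in(.2,.17,.15,.13):print(z,proj(s,[.61,.122,z]))
E
```

```text
[-0.37502403 -0.57317638 -0.78840337] [0.48635573 0.11790509 0.16058914] [-1.79992668e+02  2.82655398e-03 -8.77070722e+01] 0.009691032925253527 13.8333
white rows [
v 147.12788299268703
0.2 [264.92107049 133.27308422]
0.17 [265.24706515 143.520938  ]
0.15 [265.46028612 150.22367799]
0.13 [265.67030641 156.82580237]
```

Emit:
send_rows([
  [[0,0,0.1,0,0,0],[0,0,0.2,0,0,0],[0,0,0.3,0,0,0],[0,0,0.4,0,0,0],[0,0,0.5,0,0,0],[0,0,0.6,0,0,0],[0,0,0.7,0,0,0],[0,0,0.8,0,0,0]],
])

```text
clock: 14.5
tool_pos: [0.4864, 0.1179, 0.1525]
orientation: [-180.0, 0.0, -87.7]
force: [0.0, -0.2, -0.9]
opening: 0.01
gripper_force: 30.0
```

```bash
sed -i 's/range(8)/range(24)/;/white rows/d' obs.py; python3 obs.py
```

```text
[ 0.39437864 -0.25218448  0.00957934] [0.48633591 0.11790446 0.15258026] [-1.79994930e+02 -8.16356456e-04 -8.77090066e+01] 0.009463944249839379 15.7
```

The load is handed over (about 0 N on the fingers). I release.

Emit:
send_rows([
  [[0,0,0,0,0,0],[0,0,0,0,0,0],[0,0,0,0,0,0],[0,0,0,0,0,0]],
], fingers=0.2)

```text
clock: 16.03
tool_pos: [0.4862, 0.1179, 0.1525]
orientation: [180.0, -0.0, -87.7]
force: [0.3, -0.6, -0.5]
opening: 0.0176
gripper_force: 0.0
```

Emit:
send_rows([
  [[0,0,0,0,0,0],[0,0,0,0,0,0],[0,0,0,0,0,0],[0,0,0,0,0,0],[0,0,0,0,0,0],[0,0,0,0,0,0],[0,0,0,0,0,0],[0,0,0,0,0,0]],
], fingers=0.35)

```text
clock: 16.7
tool_pos: [0.4863, 0.1179, 0.1526]
orientation: [180.0, 0.0, -87.7]
force: [-0.9, 0.4, 0.1]
opening: 0.0306
gripper_force: 0.0
```

```bash
python3 - <<'E'
from plant import ctrl
from h import *
for i in range(10):
    s=ctrl.snapshot("scene"); g=s["img"].astype(float)[:,262:277].mean((1,2))
    v=np.arange(135,165);w=np.clip(g[135:165]-110,0,None);k=w[:20].argmax();q=slice(max(k-3,0),k+4);print(round((w[q]*v[q]).sum()/w[q].sum(),2),end=' ')
pickle.dump(s,open("cur.pkl","wb")); o=ctrl.get_obs(); print(o["clock"],o["opening"],o["tool_pos"],o["force"])
a=cv2.resize(s["img"][100:200,200:280,::-1],(480,600),interpolation=cv2.INTER_CUBIC)
cv2.imwrite("pics/c7.png",np.clip(a*1.3,0,255).astype(np.uint8))
E
```

```text
149.9 149.9 149.87 149.88 149.89 149.9 149.91 149.91 149.93 149.92 17.2 0.030488128407392477 [0.48627629 0.1178569  0.15253429] [ 0.46895502 -0.12042465  0.36772051]
```

View pics/c7.png

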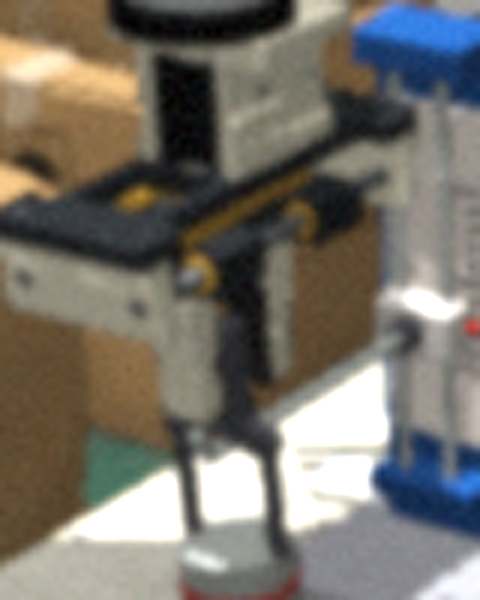

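The weight hangs still in the seat with the fingers open around the tab (crop ~(240,350)), and the carriage is steady at row 149.9. I wait over 2 s, then re-grip.

Emit:
send_rows([
  [[0,0,0,0,0,0],[0,0,0,0,0,0],[0,0,0,0,0,0],[0,0,0,0,0,0],[0,0,0,0,0,0],[0,0,0,0,0,0],[0,0,0,0,0,0],[0,0,0,0,0,0]],
])

```text
clock: 17.87
tool_pos: [0.4863, 0.1179, 0.1526]
orientation: [180.0, -0.0, -87.7]
force: [0.5, 0.5, 0.2]
opening: 0.0311
gripper_force: 0.0
```

Emit:
send_rows([
  [[0,0,0,0,0,0],[0,0,0,0,0,0],[0,0,0,0,0,0],[0,0,0,0,0,0],[0,0,0,0,0,0],[0,0,0,0,0,0],[0,0,0,0,0,0],[0,0,0,0,0,0]],
])

```text
clock: 18.53
tool_pos: [0.4863, 0.1179, 0.1526]
orientation: [180.0, 0.0, -87.7]
force: [0.2, -0.5, 0.1]
opening: 0.0309
gripper_force: 0.0
```

Emit:
send_rows([
  [[0,0,0,0,0,0],[0,0,0,0,0,0],[0,0,0,0,0,0],[0,0,0,0,0,0],[0,0,0,0,0,0],[0,0,0,0,0,0],[0,0,0,0,0,0],[0,0,0,0,0,0]],
])

```text
clock: 19.2
tool_pos: [0.4863, 0.1179, 0.1526]
orientation: [-180.0, 0.0, -87.7]
force: [-0.8, -0.6, -1.6]
opening: 0.0306
gripper_force: 0.0
```

Emit:
send_rows([
  [[0,0,0,0,0,0],[0,0,0,0,0,0],[0,0,0,0,0,0],[0,0,0,0,0,0]],
], fingers=0.18)

```text
clock: 19.53
tool_pos: [0.4863, 0.1179, 0.1525]
orientation: [180.0, -0.0, -87.7]
force: [0.6, 0.7, 0.4]
opening: 0.0162
gripper_force: 0.0
```

Emit:
send_rows([
  [[0,0,0,0,0,0],[0,0,0,0,0,0],[0,0,0,0,0,0],[0,0,0,0,0,0],[0,0,0,0,0,0],[0,0,0,0,0,0]],
], fingers=0.0)

```text
clock: 20.03
tool_pos: [0.4863, 0.1178, 0.1525]
orientation: [180.0, -0.0, -87.7]
force: [-0.3, -0.8, -0.5]
opening: 0.0097
gripper_force: 30.0
```

Emit:
send_rows([
  [[0,0,-0.1,0,0,0],[0,0,-0.2,0,0,0],[0,0,-0.3,0,0,0],[0,0,-0.4,0,0,0],[0,0,-0.5,0,0,0],[0,0,-0.6,0,0,0],[0,0,-0.8,0,0,0],[0,0,-1.0,0,0,0]],
])

```text
clock: 20.7
tool_pos: [0.4862, 0.1178, 0.1627]
orientation: [180.0, -0.0, -87.7]
force: [-0.4, -0.7, -0.7]
opening: 0.0097
gripper_force: 30.0
```

Emit:
send_rows([
  [[0,0,-0.2,0,0,0],[0,0,-0.4,0,0,0],[0,0,-0.6,0,0,0],[0,0,-0.8,0,0,0],[0,0,-1.0,0,0,0],[0,0,-1.2,0,0,0],[0,0,-1.4,0,0,0],[0,0,-1.6,0,0,0]],
])

```text
clock: 21.37
tool_pos: [0.4862, 0.1178, 0.1787]
orientation: [180.0, -0.0, -87.7]
force: [0.3, -1.2, -2.9]
opening: 0.0098
gripper_force: 30.0
```

Emit:
send_rows([
  [[0,0,-0.2,0,0,0],[0,0,-0.4,0,0,0],[0,0,-0.6,0,0,0],[0,0,-0.8,0,0,0],[0,0,-1.0,0,0,0],[0,0,-1.2,0,0,0],[0,0,-1.4,0,0,0],[0,0,-1.6,0,0,0]],
])

```text
clock: 22.03
tool_pos: [0.4862, 0.1179, 0.1947]
orientation: [180.0, -0.0, -87.7]
force: [0.3, -1.2, -3.8]
opening: 0.0097
gripper_force: 30.0
```

Emit:
send_rows([
  [[0,0,-0.2,0,0,0],[0,0,-0.4,0,0,0],[0,0,-0.6,0,0,0],[0,0,-0.8,0,0,0],[0,0,-1.0,0,0,0],[0,0,-1.1,0,0,0],[0,0,-1.2,0,0,0],[0,0,-1.3,0,0,0]],
])

```text
clock: 22.7
tool_pos: [0.4862, 0.1179, 0.2075]
orientation: [180.0, 0.0, -87.7]
force: [1.3, -0.9, -5.7]
opening: 0.0098
gripper_force: 30.0
```

Emit:
send_rows([
  [[0,0,-0.1,0,0,0],[0,0,-0.2,0,0,0],[0,0,-0.3,0,0,0],[0,0,-0.4,0,0,0],[0,0,-0.5,0,0,0],[0,0,-0.6,0,0,0],[0,0,-0.7,0,0,0],[0,0,-0.8,0,0,0]],
])

```text
clock: 23.37
tool_pos: [0.4862, 0.1179, 0.2156]
orientation: [180.0, 0.0, -87.7]
force: [-0.7, -0.6, -6.7]
opening: 0.0096
gripper_force: 30.0
```

Emit:
send_rows([
  [[0,0,-0.1,0,0,0],[0,0,-0.2,0,0,0],[0,0,-0.3,0,0,0],[0,0,-0.5,0,0,0],[0,0,-0.8,0,0,0],[0,0,-1.1,0,0,0],[0,0,-1.4,0,0,0],[0,0,-1.6,0,0,0]],
])

```text
clock: 24.03
tool_pos: [0.4865, 0.118, 0.2321]
orientation: [-180.0, 0.0, -87.7]
force: [0.6, 0.6, -5.8]
opening: 0.0098
gripper_force: 30.0
```

Emit:
send_rows([
  [[0,0,-0.2,0,0,0],[0,0,-0.5,0,0,0],[0,0,-0.8,0,0,0],[0,0,-1.0,0,0,0],[0,0,-1.1,0,0,0],[0,0,-1.1,0,0,0]],
])

```text
clock: 24.53
tool_pos: [0.4864, 0.1179, 0.2429]
orientation: [-180.0, 0.0, -87.7]
force: [0.2, 0.2, -6.8]
opening: 0.0095
gripper_force: 30.0
```

```bash
python3 - <<'E'
from plant import ctrl
from h import *
s=ctrl.snapshot("scene"); g=s["img"].astype(float)[:,262:277].mean((1,2))
v=np.arange(115,160);w=np.clip(g[115:160]-110,0,None);k=w[:40].argmax();q=slice(max(k-3,0),k+4);print(round((w[q]*v[q]).sum()/w[q].sum(),2),end=' ')
o=ctrl.get_obs(); print(o["clock"],o["opening"],o["tool_pos"],o["force"])
E
```

```text
128.08 24.5833 0.009840933900304818 [0.48629839 0.11791665 0.24262457] [ 0.37849019 -0.99915653 -7.31099939]
```

The hook is back at the top (row 128.1, same as the start). I back out and return to the pad.

```bash
python3 -c "
from h import *
legs(np.array([.4863,.118,.2425]),-87.7,[((.415,.118,.2425),-87.7),((.415,.118,.305),-87.7),((.428,-.11,.305),-98),((.442,-.340,.305),-108),((.442,-.34,.125),-108)])"
```

```text
[-0.29, 7.12, 0.0] turn z 0.0 rows 1.7
[0.0, 0.0, -6.25] turn z 0.0 rows 1.5
[22.83, -0.38, -0.0] turn z 10.299999999999997 rows 5.5
[22.58, -4.59, -0.0] turn z 10 rows 5.5
[0.0, -0.0, 18.0] turn z 0 rows 4.3
```

Emit:
send_rows([
  [[0,0.5,0,0,0,0],[-0.1,1.5,0,0,0,0],[-0.1,2.6,0,0,0,0],[-0.2,3.7,0,0,0,0],[-0.2,4.8,0,0,0,0],[-0.2,5.9,0,0,0,0],[-0.3,6.7,0,0,0,0],[-0.3,7.1,0,0,0,0]],
])

```text
clock: 25.25
tool_pos: [0.4138, 0.118, 0.2429]
orientation: [-180.0, 0.0, -87.7]
force: [1.3, 0.4, -6.4]
opening: 0.01
gripper_force: 30.0
```

Emit:
send_rows([
  [[0,0,-0.5,0,0,0],[0,0,-1.5,0,0,0],[0,0,-3,0,0,0],[0,0,-4.5,0,0,0],[0,0,-5.6,0,0,0],[0,0,-6.2,0,0,0],[0,0,-6.2,0,0,0]],
])

```text
clock: 25.83
tool_pos: [0.4164, 0.1185, 0.3065]
orientation: [-179.8, 0.1, -87.7]
force: [-0.6, 0.5, -6.2]
opening: 0.0099
gripper_force: 30.0
```

Emit:
send_rows([
  [[0.9,0,0,0,0,0.4],[2.5,0,0,0,0,1.2],[5,-0.1,0,0,0,2.3],[8.5,-0.1,0,0,0,3.9],[12,-0.2,0,0,0,5.5],[15.6,-0.3,0,0,0,7.1],[19.2,-0.3,0,0,0,8.7],[22.8,-0.4,0,0,0,10.3]],
])

```text
clock: 26.5
tool_pos: [0.4274, -0.1116, 0.304]
orientation: [179.9, -0.0, -98.1]
force: [2.6, 0.5, -6.9]
opening: 0.0096
gripper_force: 30.0
```

Emit:
send_rows([
  [[3.5,-0.7,0,0,0,1.5],[7,-1.4,0,0,0,3],[10.5,-2.1,0,0,0,4.6],[14,-2.8,0,0,0,6.2],[17.3,-3.5,0,0,0,7.7],[20,-4.1,0,0,0,9],[21.8,-4.4,0,0,0,9.7],[22.6,-4.6,0,0,0,10]],
])

```text
clock: 27.17
tool_pos: [0.4414, -0.3425, 0.3028]
orientation: [179.8, -0.0, -108.2]
force: [-1.6, -0.6, -6.4]
opening: 0.0101
gripper_force: 30.0
```

Emit:
send_rows([
  [[0,0,0.8,0,0,0],[0,0,2.5,0,0,0],[0,0,5,0,0,0],[0,0,8,0,0,0],[0,0,11,0,0,0],[0,0,14,0,0,0],[0,0,15.5,0,0,0],[0,0,16,0,0,0]],
])

```text
clock: 27.83
tool_pos: [0.4398, -0.338, 0.1406]
orientation: [179.6, 0.1, -108.0]
force: [-1.5, 1.2, -6.3]
opening: 0.0098
gripper_force: 30.0
```

```bash
python3 - <<'E'
from plant import ctrl
from h import *
s=ctrl.snapshot("scene");t=ctrl.snapshot("top"); o=ctrl.get_obs(); print(o["clock"],o["opening"],o["tool_pos"],o["orientation"],o["force"])
a=cv2.resize(s["img"][220:300,350:430,::-1],(500,500),interpolation=cv2.INTER_CUBIC)
cv2.imwrite("pics/c8.png",np.clip(a*1.3,0,255).astype(np.uint8))
p=o["tool_pos"]
print("base pred",(proj(s,p-[0,0,.109])-[350,220])*6.25,"pad",(proj(s,[.4434,-.3414,.007])-[350,220])*6.25)
E
```

```text
27.9333 0.009669662071049086 [ 0.44171333 -0.33914725  0.14348349] [ 1.79850006e+02 -1.97492270e-04 -1.07971210e+02] [ 0.91416435 -0.51117936 -6.04932387]
base pred [272.60517716 316.46667685] pad [272.19658487 377.74963187]
```

View pics/c8.png

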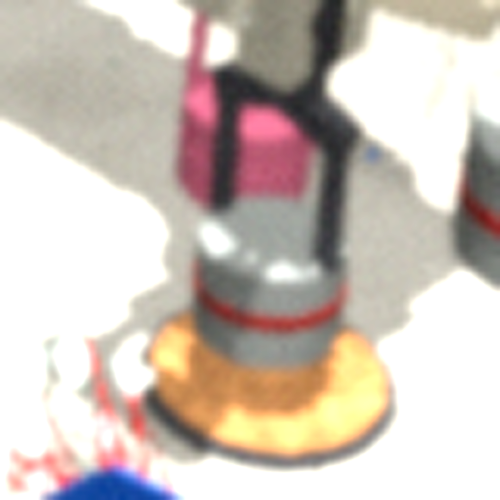

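The weight is centred over the pad (cylinder axis at crop x≈270, pad centre ≈(272,385)) and upright. I set it down slowly.

Emit:
send_rows([
  [[0,0,0.4,0,0,0],[0,0,0.8,0,0,0],[0,0,1.2,0,0,0],[0,0,1.5,0,0,0],[0,0,1.8,0,0,0],[0,0,2.1,0,0,0],[0,0,2.3,0,0,0],[0,0,2.4,0,0,0]],
])

```text
clock: 28.6
tool_pos: [0.4422, -0.3398, 0.1202]
orientation: [180.0, 0.0, -108.0]
force: [0.4, -0.2, -6.8]
opening: 0.0096
gripper_force: 30.0
```

Emit:
send_rows([
  [[0,0,0.1,0,0,0],[0,0,0.2,0,0,0],[0,0,0.2,0,0,0],[0,0,0.2,0,0,0]],
])

```text
clock: 28.93
tool_pos: [0.4424, -0.3398, 0.1186]
orientation: [180.0, -0.0, -108.0]
force: [-0.3, 1.1, -6.7]
opening: 0.0103
gripper_force: 30.0
```

Emit:
send_rows([
  [[0,0,0.1,0,0,0],[0,0,0.1,0,0,0],[0,0,0.1,0,0,0],[0,0,0.1,0,0,0]],
])

```text
clock: 29.27
tool_pos: [0.4425, -0.3399, 0.1177]
orientation: [-180.0, -0.0, -108.0]
force: [-0.4, 0.1, -5.6]
opening: 0.0102
gripper_force: 30.0
```

Emit:
send_rows([
  [[0,0,0.1,0,0,0],[0,0,0.1,0,0,0],[0,0,0.1,0,0,0],[0,0,0.1,0,0,0]],
])

```text
clock: 29.6
tool_pos: [0.4427, -0.3401, 0.1174]
orientation: [-179.9, -0.0, -108.0]
force: [-2.5, 0.1, 6.1]
opening: 0.0096
gripper_force: 30.0
```

Emit:
send_rows([
  [[0,0,0.1,0,0,0],[0,0,0.1,0,0,0],[0,0,0.1,0,0,0],[0,0,0.1,0,0,0]],
])

```text
clock: 29.93
tool_pos: [0.4427, -0.3405, 0.1173]
orientation: [-179.9, -0.1, -108.0]
force: [-3.7, 0.6, 12.2]
opening: 0.0099
gripper_force: 30.0
```

It is standing on the pad. I relieve the push, then release and retreat upward.

Emit:
send_rows([
  [[0,0,-0.1,0,0,0],[0,0,-0.15,0,0,0],[0,0,-0.15,0,0,0],[0,0,-0.15,0,0,0],[0,0,-0.15,0,0,0]],
])

```text
clock: 30.35
tool_pos: [0.4426, -0.3402, 0.1174]
orientation: [-180.0, -0.0, -108.0]
force: [-1.9, -0.3, 5.6]
opening: 0.0098
gripper_force: 30.0
```

Emit:
send_rows([
  [[0,0,0,0,0,0],[0,0,0,0,0,0],[0,0,0,0,0,0],[0,0,0,0,0,0],[0,0,0,0,0,0],[0,0,0,0,0,0]],
], fingers=0.4)

```text
clock: 30.85
tool_pos: [0.4424, -0.3397, 0.1169]
orientation: [180.0, 0.0, -108.0]
force: [-1.8, 0.8, -0.3]
opening: 0.0345
gripper_force: 0.0
```

Emit:
send_rows([
  [[0,0,-0.5,0,0,0],[0,0,-1.5,0,0,0],[0,0,-3,0,0,0],[0,0,-5,0,0,0],[0,0,-7.5,0,0,0],[0,0,-10,0,0,0],[0,0,-12,0,0,0],[0,0,-13,0,0,0]],
])

```text
clock: 31.52
tool_pos: [0.4434, -0.3405, 0.2512]
orientation: [-179.7, -0.0, -108.0]
force: [0.4, -0.4, 0.4]
opening: 0.035
gripper_force: 0.0
```

```bash
python3 - <<'E'
from plant import ctrl
from h import *
s=ctrl.snapshot("scene"); o=ctrl.get_obs(); print(o["clock"],o["tool_pos"],o["force"])
a=cv2.resize(s["img"][100:300,220:460,::-1],(720,600),interpolation=cv2.INTER_CUBIC)
cv2.imwrite("pics/c9.png",a)
g=s["img"].astype(float)[:,262:277].mean((1,2));print("carriage",115+g[115:150].argmax())
E
```

```text
31.5667 [ 0.44374681 -0.3407134   0.25189795] [ 1.49530726 -0.58919737  2.64211773]
carriage 128
```

View pics/c9.png

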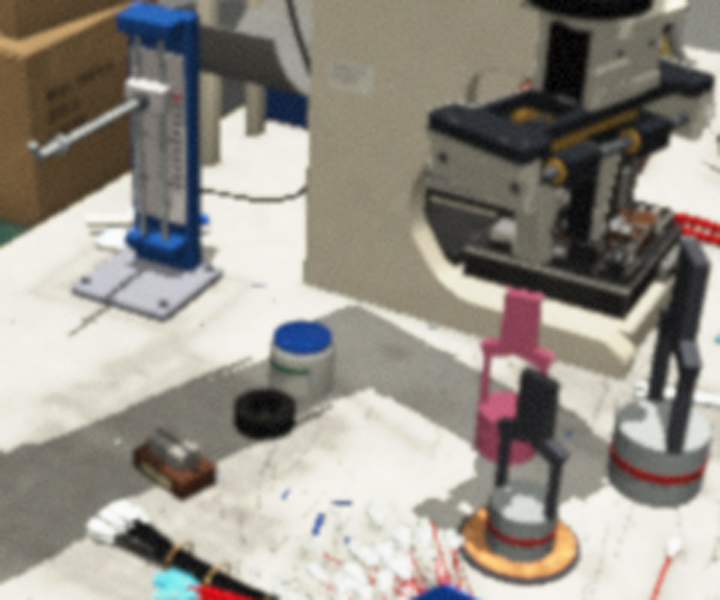

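The weight stands upright and centred on its pad (crop ~(522,530)), the hook is at the top, and the bystanders are in place. I hand in.

```bash
python3 -c "
from plant import ctrl
print(ctrl.close_job())"
```

```text
the job is handed in; nothing more can be done
None
```

The job is handed in, though no verdict came back: the check weight hung untouched on the hook for over 2 s, then went back upright on the middle of its pad, with the hook at the top and the die block, tape and jar undisturbed.

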